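# Fit the brushes to the bottle washer with the supply tripped

### The arm

A 6-joint arm with a two-finger parallel gripper is mounted at the origin on the work surface. World frame = base frame: x ahead of the robot, y to its left, z up, the work surface at z = 0. Lengths are in m, angles in degrees, forces in N, time in s.
With the tool pointing down it reaches from about 0.4 to 0.825 m from the base axis. Payload 7 kg.
Tool frame: the origin (TCP) lies midway between the tips of the shut fingers; the grasp point (between the pads) lies 19 mm behind it; z points along the fingers, y is the line along which they close (so a half turn about z gives the same grasp; the last joint's range is limited). The gripper opens to 88 mm and grips with 3 to 60 N. Pads are 19 mm wide; open, the fingers measure 130 mm over their backs; the gripper's body (78 mm by 193 mm) begins 47 mm behind the grasp point.
Start: joints at [93.627, 20.546, 0.682, 0, -70.136, -16.507], TCP at [0.15, 0.658, 0.227] pointing down, gripper open.
Joint ranges: [-176.03, 176.03], [-82.01, 121.73], [-58.28, 71.71], [-173.87, 95.51], [-174.79, -0.11], [-173.66, 173.66]. Speed limits (degrees/s): [136.94, 136.94, 172.46, 180, 180, 180].

### API

Orientations are given as a 3x3 rotation matrix whose columns are the frame's x, y, z axes.
In Python, from rig import robot gives the robot as it stands. Calls block until the motion is done:
- robot.goto(position, orientation): joint-space move of the TCP to a pose.
- robot.servo_line(position, ori=None, speed=0.15): straight line of the TCP; ori=None keeps the orientation; speed is the mean speed in m/s.
- robot.movej(angles): joint-space move.
- robot.move_gripper(opening): opening from 0.0 (shut) to 1.0 (fully open); the grip force is fixed at half the most; returns when the fingers have stopped.
- robot.dwell(seconds).
- robot.ik(position, orientation): joint angles nearest the present ones, or None.
- robot.grab_frame(name): name is "scene" or "top"; returns (picture, depth): 420x560x3 uint8, red, green, blue; 420x560 float32, m along the optical axis (not along the pixel's ray), 0 where there is no reading.
- robot.camera_info(name): a dict with "vfov" (degrees; the focal length in pixels is half the picture's height over the tangent of half this angle, whatever the lens; pixels are square), "cx", "cy" (the principal point, pixels), "view" (4x4, takes a point from world to camera coordinates). Camera axes: x right, y down, z forward; pixel columns grow to the right and rows downward; lengths in m; the calibration is good to about 2 mm. A picture is of the moment at which its call begins. camera_info takes no time and is no camera call.
A pose or a line that the arm cannot do raises robot.Unreachable and nothing moves.
- robot.job_done(): hands the job in; it is judged then, once.
Readings, each from a call of its own:
- robot.read_t(): time.
- robot.read_qpos(): joint angles.
- robot.read_qvel(): joint speeds.
- robot.read_effort(): joint torques, N m.
- robot.read_position(): TCP position.
- robot.read_tcp_rot(): TCP orientation.
- robot.read_force(): force on the tool from outside, world axes, zero at the start.
- robot.read_ft_torque(): the same for the moment, N m.
- robot.read_grip_width(): opening from 0.0 (shut) to 1.0 (fully open).
- robot.read_finger_force(): force on a finger pad.
Only numpy, scipy, OpenCV 4.12 (cv2) and the standard library are available. Lean on these libraries where they do the work, as an engineer would, in place of code of your own. Each camera call takes 0.05 s, during which the arm holds its last target. There are 200 camera calls.

### The job

Isolate the bottle washer by pressing the test button on the grey switch box so that its lever drops, then change the brushes: the worn arbor, of whose brush only the bare core is left, goes from its spindle upright into an empty hole of the cast-iron rack, and every arbor with a white brush goes from the rack into a spindle of its own, fully home with the notches of its flange over the spindle's two drive dogs. Only when all that is done, lift the lever back up so that it stays up by itself; leave the jar and the cup beside the washer undisturbed.

Things in the scene. Friction and masses are not known exactly. Their poses are not given: they have to be found in the camera images.
- arbor1_grip (a point): Centre of the grip block of arbor 1, on its axis: 35 mm above the flange's underside, 23 mm above its top, 37 mm below the top of the brush. The block is bright metal, 36 x 26 mm, 42 mm tall; grip its flats, 26 mm apart along own y. Own x runs through the two notches, z up along the arbor. A half turn about z makes no difference.
- arbor1: Brush arbor 1 of up to three alike, 0.26-0.46 kg, upright in the rack at first; origin on the axis at the flange's underside. Below it a steel tapered shank 40 mm long, 24 mm diameter at the bottom, 32 mm at the top; above it a dark flange 50 mm diameter, 12 mm thick, with two opposite notches in its rim, 13 mm wide, from 18 mm off the axis outward; grip block; white brush head, 26 mm diameter, 16 mm tall.
- spindle1_mouth (a point): Centre of the mouth of spindle 1 of three alike, level with its flat nose face, 95 mm above the bench. x points to a drive dog, z up along the bore. The tapered bore is 33.5 mm diameter here, 41 mm deep, 0.75 mm clear of a fully seated shank all round. An arbor goes in from above; when home its flange lies on the face and its grip point is 35 mm above this point.
- spindle1: Spindle 1: a steel nose, 60 mm diameter, 45 mm tall, upright on the washer's 50 mm high base (origin at its foot); it does not turn; neighbours stand 98 mm apart. On its top face two dark drive dogs, 9 mm wide, 8 mm high, from 20 to 27 mm off the axis at opposite sides, along own x, fit into an arbor's notches.
- arbor2_grip (a point): Centre of the grip block of arbor 2, on its axis: 35 mm above the flange's underside, 23 mm above its top, 37 mm below the top of the brush. The block is bright metal, 36 x 26 mm, 42 mm tall; grip its flats, 26 mm apart along own y. Own x runs through the two notches, z up along the arbor. A half turn about z makes no difference.
- arbor2: Brush arbor 2 of up to three alike, 0.26-0.46 kg, upright in the rack at first; origin on the axis at the flange's underside. Below it a steel tapered shank 40 mm long, 24 mm diameter at the bottom, 32 mm at the top; above it a dark flange 50 mm diameter, 12 mm thick, with two opposite notches in its rim, 13 mm wide, from 18 mm off the axis outward; grip block; white brush head, 26 mm diameter, 16 mm tall.
- spindle2_mouth (a point): Centre of the mouth of spindle 2 of three alike, level with its flat nose face, 95 mm above the bench. x points to a drive dog, z up along the bore. The tapered bore is 33.5 mm diameter here, 41 mm deep, 0.75 mm clear of a fully seated shank all round. An arbor goes in from above; when home its flange lies on the face and its grip point is 35 mm above this point.
- spindle2: Spindle 2: a steel nose, 60 mm diameter, 45 mm tall, upright on the washer's 50 mm high base (origin at its foot); it does not turn; neighbours stand 98 mm apart. On its top face two dark drive dogs, 9 mm wide, 8 mm high, from 20 to 27 mm off the axis at opposite sides, along own x, fit into an arbor's notches.
- arbor3_grip (a point): Centre of the grip block of arbor 3, on its axis: 35 mm above the flange's underside, 23 mm above its top, 37 mm below the top of the brush. The block is bright metal, 36 x 26 mm, 42 mm tall; grip its flats, 26 mm apart along own y. Own x runs through the two notches, z up along the arbor. A half turn about z makes no difference.
- arbor3: Brush arbor 3 of up to three alike, 0.26-0.46 kg, upright in the rack at first; origin on the axis at the flange's underside. Below it a steel tapered shank 40 mm long, 24 mm diameter at the bottom, 32 mm at the top; above it a dark flange 50 mm diameter, 12 mm thick, with two opposite notches in its rim, 13 mm wide, from 18 mm off the axis outward; grip block; white brush head, 26 mm diameter, 16 mm tall.
- spindle3_mouth (a point): Centre of the mouth of spindle 3 of three alike, level with its flat nose face, 95 mm above the bench. x points to a drive dog, z up along the bore. The tapered bore is 33.5 mm diameter here, 41 mm deep, 0.75 mm clear of a fully seated shank all round. An arbor goes in from above; when home its flange lies on the face and its grip point is 35 mm above this point.
- spindle3: Spindle 3: a steel nose, 60 mm diameter, 45 mm tall, upright on the washer's 50 mm high base (origin at its foot); it does not turn; neighbours stand 98 mm apart. On its top face two dark drive dogs, 9 mm wide, 8 mm high, from 20 to 27 mm off the axis at opposite sides, along own x, fit into an arbor's notches.
- worn_grip (a point): Centre of the grip block of the worn arbor, on its axis, 35 mm above the flange's underside, 23 mm above its top, 37 mm below the arbor's top; the same block and axes as the other arbors': flats 26 mm apart along own y, own x through the notches, z up.
- worn: Worn arbor, seated in one of the spindles at first, 0.26-0.46 kg; shank, flange and grip block are like those of the brush arbors, but on top it has only a bare grey core, 16 mm diameter, 16 mm tall, without the white bristles. Origin on the axis at the flange's underside; in the rack it is 52 mm above the rack's origin.
- rack: Loose rack block of green-painted cast iron, 80 x 250 x 52 mm (own x, y, z), 5 kg, origin under its centre, with three plain upright holes 36 mm in diameter at own y = -86, 0 and +86 mm; an arbor's shank hangs in a hole and its flange lies on the rack's top. May be pushed aside, its arbors with it.
- switchbox: Grey switch box fixed on the bench, left or right of the rack, 120 x 170 x 60 mm (own x, y, z), origin under its centre; button and lever are on its top. A rod joins them.
- button_top (a point): Centre of the top of the grey round test button, 28 mm in diameter, 104 mm above the bench when up, in a black collar 44 mm in diameter whose rim is 14 mm lower. It is pressed straight down, 7 mm of travel, about 5 N at the bottom, and springs back. It stands 90 mm from the lever along the box's y.
- test_button (a joint): Travel of the test button, 0 up to 0.007 m fully pressed; from about 2 mm on it pushes the lever over.
- lever_knob (a point): Centre of the black round knob (22 mm diameter, 20 mm wide along the box's y) at the end of the switch box's lever; it can be pinched across its 20 mm width from above and turns freely about its own y while held so.
- lever (a joint): Angle of the lever: 0 is up (leaning 0.2 rad past vertical to the box's +x, resting on its stop), 1.45 is dropped (towards the box's -x, 1.25 rad off vertical). It falls of its own weight (70 g) to whichever side of vertical (0.2) it is on, and moves freely.
- lever_hinge (a point): Centre of the lever's hinge, 78 mm above the bench; the hinge axis lies along the box's y, the knob is 70 mm from it. The dropped knob is 66 mm to -x of the hinge (box axes) and 22 mm above it; up, 14 mm to +x and 69 mm above.
- jar: Glass jar with a steel lid, 64 mm diameter, 70 mm tall, standing beside the washer, origin under its centre; leave alone.
- mug: Steel cup, 68 mm diameter, 70 mm tall, standing beside the washer, origin under its centre; leave alone.
There are look-alikes about, which are no part of the job. Leave any blue or yellow look-alike of the arbor2 alone.

How it is judged:
By the outcome, as a careful person would: the job done as asked, in the order asked, and still so for the second after the job is handed in, with the robot touching nothing.
Of arbor1, arbor2, arbor3 only 2 to 3 are there at a start; the rules pass over those that are not, and their reading is None.
At some moment in a run one of rack may be knocked a few centimetres aside while the robot is not near it.
It also fails if it takes over 208 s, if anything falls off the work surface, if the arm or the gripper's body presses on something with over 40 N, if the wrist force passes 120 N, or if a joint passes its speed limit or range.

## Working session

There is one attempt and no reset: what is moved stays moved. The work goes in short steps, each a Python script; the robot and the scene stay as the last script left them, time stands still between calls to the robot, and variables do not carry over. Pictures are saved under pics/ and viewed, at most 14 in all, crops included, and the job is handed in when it is done.

```bash
ls; mkdir -p pics; python3 - <<'E'
from rig import robot
import cv2,numpy as np
for n in("scene","top"):
    p,d=robot.grab_frame(n); cv2.imwrite(f"pics/{n}0.png",p[...,::-1]); np.savez(f"{n}0.npz",p=p,d=d)
    i=robot.camera_info(n); print(n,i["vfov"],i["cx"],i["cy"],np.round(i["view"],4).tolist(), i.keys(), d[210,280])
print(robot.read_t(),robot.read_tcp_rot())
E
```

```text
pics
scene 55.20854706951982 283.8026503094879 211.8648244139055 [[0.4121, 0.9111, -0.0056, -0.2127], [0.72, -0.3294, -0.6108, -0.3097], [-0.5583, 0.2477, -0.7918, 1.3852], [0.0, 0.0, 0.0, 1.0]] dict_keys(['vfov', 'cx', 'cy', 'view']) 1.0797081
top 53.9001713361974 275.8630470143201 210.86465699746222 [[-0.0164, -0.9998, 0.0107, 0.0121], [-0.9919, 0.0149, -0.126, 0.5268], [0.1258, -0.0127, -0.992, 0.8692], [0.0, 0.0, 0.0, 1.0]] dict_keys(['vfov', 'cx', 'cy', 'view']) 0.94004047
0.1 [[ 9.74817517e-01 -2.23003966e-01 -2.00198139e-04]
 [-2.23004014e-01 -9.74816387e-01 -1.49020919e-03]
 [ 1.37166133e-04  1.49732701e-03 -9.99998870e-01]]
```

View pics/scene0.png

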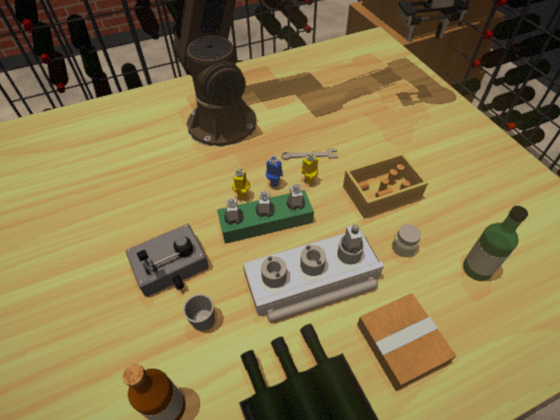

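View pics/top0.png

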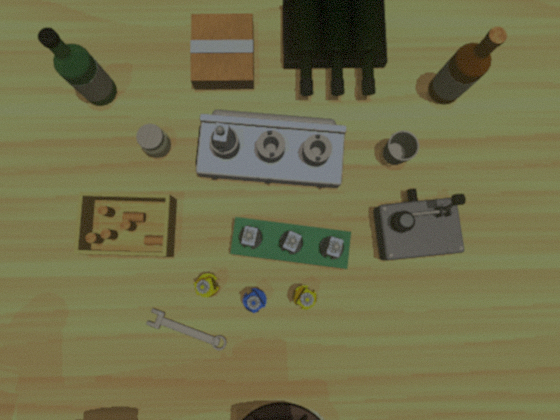

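The scene shows the green rack with three arbors, at top-view pixels (249,236), (292,240) and (335,247). The washer has an occupied spindle at (222,138) and two empty ones at (270,146) and (317,150). The switch box is at about (418,228). Look-alikes are yellow at (206,284) and (306,296), and blue at (254,300). I'll check the choice in one close crop.

```bash
python3 - <<'E'
import cv2,numpy as np
t=cv2.imread("pics/top0.png"); s=cv2.imread("pics/scene0.png")
f=lambda im,x,y,w,h,k:cv2.resize(np.clip(im[y:y+h,x:x+w]*1.6,0,255).astype(np.uint8),None,fx=k,fy=k,interpolation=cv2.INTER_CUBIC)
a=f(t,190,105,160,165,2.5);b=f(t,370,180,100,85,4)
c=f(s,215,170,180,120,2.2222);d=f(s,120,220,100,80,4)
A=np.zeros((600,800,3),np.uint8)
a=cv2.resize(a,(400,300) if 0 else (320,330))
A[:330,:320]=a; A[:255,400:800]=cv2.resize(b,(400,340))[:255] if 0 else cv2.resize(b,(300,255))[:, :] if 0 else cv2.resize(b,(400,255))
A[333:600,:400]=c[:267]; A[270:590,400:]=d
cv2.imwrite("pics/crop1.png",A)
E
```

```text
(no output)
```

View pics/crop1.png

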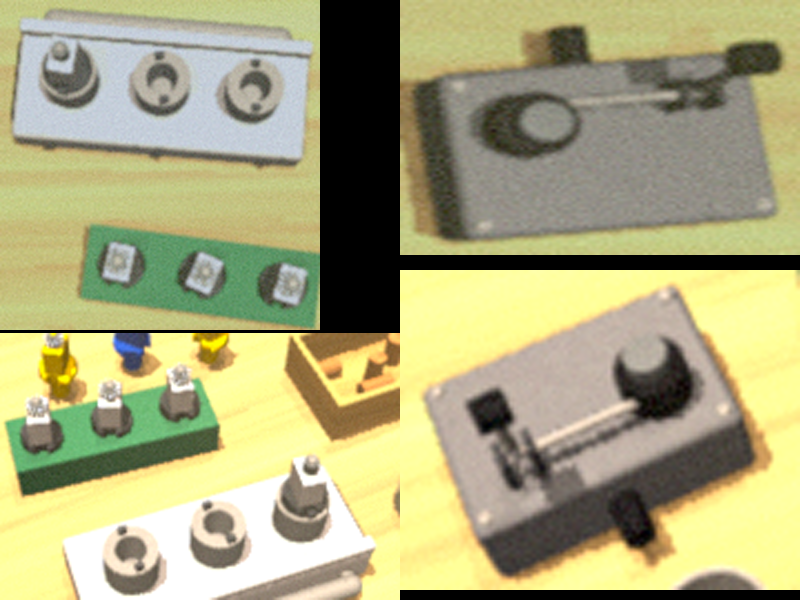

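All three rack arbors have white brushes. The bare core is in the left spindle at (222,133). The switch's black collar and grey button are at about (407,221), and the lever is up with its knob at (457,199). The black piece at (412,195) is only a fitting on the box's side. Now I'll measure.

```bash
cat > h.py <<'E'
import numpy as np,cv2
from rig import robot
def cam(n):
    i=robot.camera_info(n); V=np.array(i["view"]); f=210/np.tan(np.radians(i["vfov"]/2)); return V,f,i["cx"],i["cy"]
def ray(n,uv,z):
    V,f,cx,cy=cam(n); uv=np.atleast_2d(uv).astype(float); R=V[:3,:3]; c=-R.T@V[:3,3]
    d=np.c_[(uv[:,0]-cx)/f,(uv[:,1]-cy)/f,np.ones(len(uv))]@R
    return c+d*((z-c[2])/d[:,2])[:,None]
def proj(n,P):
    V,f,cx,cy=cam(n); q=np.atleast_2d(P)@V[:3,:3].T+V[:3,3]; return np.c_[f*q[:,0]/q[:,2]+cx,f*q[:,1]/q[:,2]+cy]
def cloud(n,d):
    V,f,cx,cy=cam(n); v,u=np.mgrid[:420,:560]; P=np.dstack([(u-cx)/f*d,(v-cy)/f*d,d])-V[:3,3]; P=P@V[:3,:3]; P[d==0]=np.nan; return P
def rotz(a): # tool down, tool y (closing) along world angle a (deg)
    a=np.radians(a); y=np.array([np.cos(a),np.sin(a),0]); z=np.array([0,0,-1.]); return np.c_[np.cross(y,z),y,z]
E
python3 - <<'E'
from h import *
D=np.load("top0.npz"); p,d=D["p"],D["d"]; P=cloud("top",d); z=P[...,2]
print("cam",[(-cam(n)[0][:3,:3].T@cam(n)[0][:3,3]).round(3) for n in("top","scene")])
print("bench noise",np.nanmedian(z[320:330,250:300]),np.nanstd(z[320:330,400:450]))
hsv=cv2.cvtColor(p,cv2.COLOR_RGB2HSV)
g=((hsv[...,0]>50)&(hsv[...,0]<85)&(hsv[...,1]>100)&(z>.03)).astype(np.uint8); g[:200]=0;
n,l,s,c=cv2.connectedComponentsWithStats(g); k=1+np.argmax(s[1:,4]); print("green",s[k],c[k])
hull=np.argwhere(l==k)[:,::-1]; w=ray("top",hull,.052)[:,:2]; print("rack",cv2.minAreaRect((w*1000).astype(np.float32)))
def obj(mask,name,zz):
    n,l,s,c=cv2.connectedComponentsWithStats(mask.astype(np.uint8))
    for k in range(1,n):
        if 8<s[k,4]<4000:
            uv=np.argwhere(l==k)[:,::-1]; w=ray("top",uv,zz)[:,:2]*1000
            r=cv2.minAreaRect(w.astype(np.float32)); print(name,s[k,4],c[k].round(1),"mean",w.mean(0).round(1),"rect",np.round(r[0],1),np.round(r[1],1),round(r[2],1),"z",np.nanmedian(z[l==k]).round(4))
m=np.zeros(z.shape,bool); m[220:265,230:350]=1
obj(m&(z>.1)&(z<.13),"blocktop",.112)
obj(m&(z>.1165)&(z<.14),"brush",.124)
m[:]=0; m[105:190,195:350]=1
obj(m&(z>.088)&(z<.108),"spindle",.095)
obj(m&(z>.12)&(z<.156),"wblock",.151);obj(m&(z>.16)&(z<.18),"wcore",.167)
val=p.max(2)
for u0,v0 in((270,146),(317,150)):
    print("patch",u0); print(val[v0-14:v0+15,u0-14:u0+15])
m[:]=0; m[185:265,370:470]=1
obj(m&(z>.05)&(z<.07),"boxtop",.06);obj(m&(z>.1)&(z<.11),"button",.104);obj(m&(z>.115),"knob",.147)
E
```

```text
cam [array([0.413, 0.015, 0.928]), array([ 1.084, -0.251,  0.906])]
bench noise -0.0021149899843365743 0.0016461337892674662
green [280 227  50  38 394] [306.44416244 247.89593909]
rack ((451.989013671875, -57.247314453125), (100.74095153808594, 73.6525650024414), 80.98979949951172)
blocktop 234 [248.7 235.2] mean [469.3  59.3] rect [469.5  59.3] [25.9 35.3] 76.6 z 0.1081
blocktop 234 [291.5 240.6] mean [457.3 -25. ] rect [457.1 -24.9] [25.6 35.4] 62.4 z 0.1112
blocktop 241 [334.1 246.1] mean [ 445.  -109.1] rect [ 445.  -109.7] [27.9 35.1] 70.7 z 0.1077
brush 83 [248.4 234.6] mean [469.6  59.2] rect [469.8  59. ] [22.1 22. ] 44.3 z 0.1191
brush 84 [291.9 240.3] mean [457.1 -25.3] rect [456.8 -25.5] [23.4 21.4] 89.1 z 0.119
brush 83 [335.5 245.6] mean [ 445.5 -109.9] rect [ 445.3 -110.6] [23.5 21.8] 37.3 z 0.119
spindle 343 [224.9 143.2] mean [662.2 107.9] rect [666.8 111. ] [54.5 58.9] 9.6 z 0.0985
spindle 467 [270.1 143.4] mean [660.5  14.3] rect [660.4  14.5] [58.2 57.7] 89.2 z 0.0933
spindle 459 [317.  147.4] mean [650.7 -83.1] rect [650.5 -83. ] [58.4 57.7] 89.2 z 0.093
wblock 2
[... 6873 characters left out ...]
  51  52  51  52  57  59  61  65  65  72  64
   59  54  50  62  85 114 132 137 138 139 135]
 [131 120  97  83  64  50  52  54  52  45  45  43  58  54  53  51  53  55
   53  54  69  87 112 130 136 137 136 134 134]
 [137 138 121 115  92  74  62  59  51  51  49  50  50  46  50  53  44  55
   64  79  98 119 137 139 138 139 131 136 136]]
boxtop 3781 [420.9 230. ] mean [ 478.3 -302. ] rect [ 483.1 -301.1] [118.9 169.2] 5.0 z 0.0577
button 9 [448.2 206.6] mean [ 521.5 -344.3] rect [ 521.6 -343.8] [7.  4.4] 42.4 z 0.107
button 131 [405.9 219.6] mean [ 496.3 -256.9] rect [ 496.4 -257. ] [24.2 26.5] 86.9 z 0.1022
knob 155 [457.1 199. ] mean [ 530.2 -343.7] rect [ 529.9 -342.4] [22.5 32.5] 8.6 z 0.1521
```

```bash
cat >> h.py <<'E'
def dogs(p,C,cams="top"):
    """angle (deg) and midpoint (mm) of the two dark dogs near centre C (m)"""
    n=cams; val=p.max(2).astype(float); v,u=np.mgrid[:420,:560]; W=ray(n,np.c_[u.ravel(),v.ravel()],.103)[:,:2]-C[:2]
    r=np.hypot(*W.T); w=np.clip(95-val.ravel(),0,40)
    out=[]
    for s in(1,-1):
        c=np.array([s*.0235,0])
        for _ in range(6):
            m=(np.hypot(*(W-c).T)<.0065)&(r<.0285)&(r>.0185); c=(W[m]*w[m,None]).sum(0)/max(w[m].sum(),1)
        out.append(c)
    e=out[0]-out[1]; return np.degrees(np.arctan2(e[1],e[0])),(C[:2]+(out[0]+out[1])/2)*1000,np.hypot(*e)*1000
def arbors(p,d):
    """block tops in the rack: list of (centre xy mm, closing angle deg)"""
    z=cloud("top",d)[...,2]; m=(z>.1)&(z<.13); m[:205]=0; m[275:]=0; m[:,:225]=0; m[:,365:]=0
    n,l,s,c=cv2.connectedComponentsWithStats(m.astype(np.uint8)); R=[]
    for k in range(1,n):
        if s[k,4]<120: continue
        w=ray("top",np.argwhere(l==k)[:,::-1],.111)[:,:2]*1000; q=cv2.minAreaRect(w.astype(np.float32))
        a=q[2] if q[1][0]<q[1][1] else q[2]+90
        l2=(l==k)&(z>.1165); b=ray("top",np.argwhere(l2)[:,::-1],.122)[:,:2].mean(0)*1000
        R.append((b.round(1),round((a+0)%180,1),np.round(q[0],1),np.round(q[1],1)))
    return sorted(R,key=lambda t:-t[0][1])
def snap(name,n="top"):
    p,d=robot.grab_frame(n); cv2.imwrite(f"pics/{name}.png",np.clip(p[...,::-1]*1.5,0,255)); np.savez(name+".npz",p=p,d=d); return p,d
def look(pos,a,lift=0):
    """pick the half turn whose joints are nearest"""
    q=robot.read_qpos(); best=None
    for k in(0,180,-180):
        j=robot.ik(pos,rotz(a+k))
        if j is not None:
            c=np.abs(np.array(j)-q).max()
            if best is None or c<best[0]: best=(c,a+k)
    return rotz(best[1])
E
python3 - <<'E'
from h import *
for n in("top","scene"):
    p=np.load(n+"0.npz")["p"]
    for C in((.6604,.0145),(.6505,-.083)): print(n,dogs(p,np.array(C),n))
b=np.array([.4963,-.257]); O=look([*b,.16],5)
robot.move_gripper(0); t=robot.read_t()
robot.goto([*b,.2],O); robot.servo_line([*b,.115],speed=.15); print(robot.read_t()-t)
for z in(.104,.101,.099,.097):
    robot.servo_line([*b,z],speed=.05); print(z,robot.read_position(),robot.read_force())
robot.dwell(.3); robot.servo_line([*b,.2],speed=.25); print(robot.read_t())
p,d=snap("sw1"); cv2.imwrite("pics/sw1.png",cv2.imread("pics/sw1.png")[150:300,200:500].repeat(2,0).repeat(2,1))
E
```

```text
top (np.float64(5.075965667378745), array([658.73828224,  13.64140014]), np.float64(46.66558900412963))
top (np.float64(-1.1782476854810557), array([649.00514464, -83.01828488]), np.float64(46.49531879721869))
scene (np.float64(5.613524725037061), array([661.39389538,  10.1124746 ]), np.float64(46.14488176591075))
scene (np.float64(-1.4892605164746402), array([652.27405222, -86.68442972]), np.float64(46.405765380042176))
4.125
0.104 [ 0.49637293 -0.25695158  0.10412964] [-0.12443872  1.30080264  1.75995935]
0.101 [ 0.49662425 -0.2571326   0.10127286] [-0.26026454  0.10587903  3.22613927]
0.099 [ 0.49661791 -0.25710978  0.09916767] [0.73883164 0.70651411 4.35961279]
0.097 [ 0.49665003 -0.25711993  0.09732329] [-0.19688223  1.07522494  5.27220635]
7.625[ WARN:0@13.256] global loadsave.cpp:1063 imwrite_ Unsupported depth image for selected encoder is fallbacked to CV_8U.
```

View pics/sw1.png

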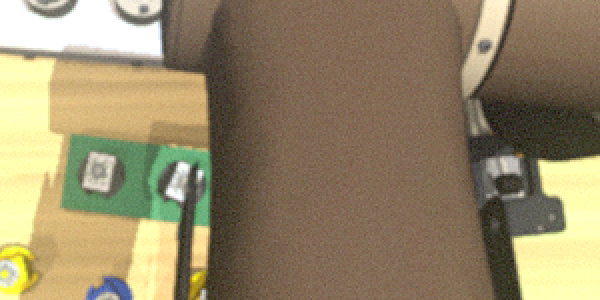

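The lever looks dropped: its knob now shows at about (455,241), toward the robot. I'll pick the right rack arbor, first checking the rack again from out to the side.

```bash
cat >> h.py <<'E'
DZ=.002-.019   # TCP relative to the block centre
def pick(xy,a,zg,up=.12):
    """grip the block at xy, closing angle a, block centre height zg"""
    O=look([*xy,zg+up],a); robot.move_gripper(.55)
    robot.goto([*xy,zg+up],O); robot.servo_line([*xy,zg+.045+DZ+.019],speed=.3); robot.servo_line([*xy,zg+DZ],speed=.12)
    robot.move_gripper(0); robot.dwell(.15); print("width",robot.read_grip_width()*88,"F",robot.read_force().round(1) if hasattr(robot.read_force(),'round') else robot.read_force(),"tq",np.round(robot.read_ft_torque(),2))
    robot.servo_line([*xy,zg+DZ+.075],speed=.2); print("lifted width",robot.read_grip_width()*88)
def insert(xy,a,h0=.014,k=.0001,zm=.095):
    """lower the held arbor towards the mouth, easing off side forces"""
    xy=np.array(xy,float); Z=lambda h:zm+.035+h+DZ
    O=look([*xy,Z(.06)],a); robot.goto([*xy,Z(.06)],O); robot.dwell(.2); F0=np.array(robot.read_force())
    robot.servo_line([*xy,Z(h0)],speed=.1); return down(xy,h0,F0,k,zm)
def down(xy,h,F0,k=.0001,zm=.095,end=0.):
    xy=np.array(xy,float)
    while h>end+1e-5:
        h=max(h-.0015,end); robot.servo_line([*xy,zm+.035+h+DZ],speed=.04); robot.dwell(.05)
        F=np.array(robot.read_force())-F0; print("h %.1f F %s xy %s"%(h*1e3,F.round(1),(xy*1e3).round(1)))
        if F[2]>12: print("stop, resisting"); break
        if np.hypot(*F[:2])>1.5: xy+=np.clip(k*F[:2],-.001,.001)
    return xy,h,F0
E
python3 - <<'E'
from h import *
t=robot.read_t(); robot.movej([-80]+list(robot.read_qpos())[1:]); print("side",robot.read_t()-t)
p,d=snap("m1"); snap("m1s","scene"); A=arbors(p,d); print(*A,sep="\n"); 
for C in((.6604,.0145),(.6505,-.083)): print(dogs(p,np.array(C)))
x=A[-1]; pick(x[0]/1e3,x[1],.087); print(robot.read_t(),robot.read_position())
E
```

```text
side 2.3583000000000007
(array([469.7,  59.7]), 76.6, array([469.5,  59.3]), array([26. , 35.4]))
(array([457. , -25.1]), 62.4, array([457.1, -25. ]), array([25.6, 35.4]))
(array([ 445.3, -110.2]), 72.2, array([ 444.9, -110.1]), array([27.3, 35.5]))
(np.float64(4.9403715821314975), array([658.67858875,  13.66284224]), np.float64(46.55347347290634))
(np.float64(-1.1836479056368292), array([648.99764449, -82.98003271]), np.float64(46.475887090469996))
width 25.842401614154387 F [-1.9 -2.   7.3] tq [-0.81  0.64  0.09]
lifted width 25.862262731641145
15.8083 [ 0.44448296 -0.10992482  0.14395402][ WARN:0@3.354] global loadsave.cpp:1063 imwrite_ Unsupported depth image for selected encoder is fallbacked to CV_8U.
```

```bash
python3 - <<'E'
from h import *
xy,h,F0=insert((.6500,-.0832),88.8); print(robot.read_t(),robot.read_position(),F0)
snap("i1","scene"); im=cv2.imread("pics/i1.png")[190:330,230:410]; cv2.imwrite("pics/i1.png",cv2.resize(im,None,fx=3.5,fy=3.5,interpolation=2))
E
```

```text
h 12.5 F [ 0.4 -1.2  0.8] xy [650.  -83.2]
h 11.0 F [ 2.2 -1.5  0.4] xy [650.  -83.2]
h 9.5 F [ 2.  -2.  -0.2] xy [650.2 -83.4]
h 8.0 F [ 1.2 -1.9 -0.8] xy [650.4 -83.6]
h 6.5 F [ 1.2 -1.6 -1.5] xy [650.5 -83.7]
h 5.0 F [ 1.8 -2.1 -1.2] xy [650.7 -83.9]
h 3.5 F [ 0.5 -2.5 -0.2] xy [650.8 -84.1]
h 2.0 F [ 0.  -0.6 -1.1] xy [650.9 -84.4]
h 0.5 F [-0.4 -0.6  1.5] xy [650.9 -84.4]
h 0.0 F [-3.4  0.4  7.7] xy [650.9 -84.4]
20.4583 [ 0.65098111 -0.08430985  0.1136065 ] [ 0.49865454  0.54412446 -3.87655064][ WARN:0@6.380] global loadsave.cpp:1063 imwrite_ Unsupported depth image for selected encoder is fallbacked to CV_8U.
```

View pics/i1.png

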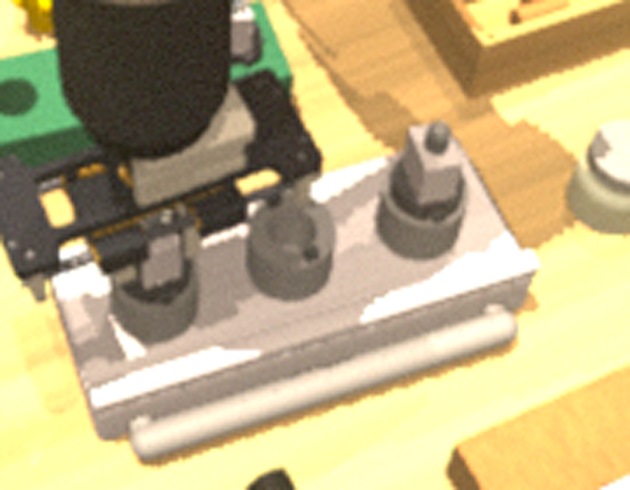

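The arbor is home: at h=0 the flange shows on the face of the left spindle in the crop, with the block held at about (160,265). Releasing it and doing the second the same way.

```bash
sed -i '/^def snap/,/return p,d/s/np.clip(p\[...,::-1\]\*1.5,0,255)/np.clip(p[...,::-1]*1.5,0,255).astype(np.uint8)/' h.py; cat >> h.py <<'E'
def release(up=.13):
    robot.move_gripper(.5); P=robot.read_position(); robot.servo_line([P[0],P[1],P[2]+up],speed=.25)
def side():
    q=list(robot.read_qpos()); q[0]=-80; robot.movej(q)
E
python3 - <<'E'
from h import *
release(); side(); p,d=snap("m2"); A=arbors(p,d); print(*A,sep="\n")
z=cloud("top",d)[...,2]; u,v=proj("top",[[.651,-.084,.165]])[0]; print("top of arbor z",np.nanpercentile(z[int(v)-4:int(v)+5,int(u)-4:int(u)+5],[50,90]))
x=A[1]; pick(x[0]/1e3+[.0005,-.001],x[1],.087)
xy,h,F0=insert((.6607,.013),95.0); print(robot.read_t(),robot.read_position(),F0)
E
```

```text
(array([469.8,  59.4]), 76.6, array([469.5,  59.3]), array([26. , 35.4]))
(array([457.5, -25.2]), 62.4, array([457.1, -25. ]), array([25.6, 35.4]))
top of arbor z [0.16191845 0.1644158 ]
width 25.987853245527752 F [-3.  -0.3  5.8] tq [-0.44  0.96 -0.04]
lifted width 25.95552766145117
h 12.5 F [ 0.9 -0.3 -0.5] xy [660.7  13. ]
h 11.0 F [0.3 0.4 0.1] xy [660.7  13. ]
h 9.5 F [0.7 0.8 0.1] xy [660.7  13. ]
h 8.0 F [ 0.  -0.8 -0.6] xy [660.7  13. ]
h 6.5 F [-0.2 -0.1  0.5] xy [660.7  13. ]
h 5.0 F [-0.3  0.9 -0.1] xy [660.7  13. ]
h 3.5 F [ 0.1 -1.1  0.9] xy [660.7  13. ]
h 2.0 F [0.2 0.3 0.2] xy [660.7  13. ]
h 0.5 F [ 0.2 -0.3  0.5] xy [660.7  13. ]
h 0.0 F [-2.   0.4  6. ] xy [660.7  13. ]
35.1917 [0.66079789 0.01301718 0.11350896] [-0.03805217  0.18470506 -4.51878333]
```

```bash
cat >> h.py <<'E'
def holes(p,d):
    """empty holes in the green rack, xy mm at the top plane"""
    hsv=cv2.cvtColor(p,cv2.COLOR_RGB2HSV); g=((hsv[...,0]>45)&(hsv[...,0]<95)&(hsv[...,1]>90)).astype(np.uint8); g[:200]=0; g[:,:200]=0; g[290:]=0; g[:,390:]=0
    cs,hi=cv2.findContours(g,cv2.RETR_CCOMP,cv2.CHAIN_APPROX_NONE); R=[]
    for c,q in zip(cs,hi[0]):
        if q[3]>=0 and cv2.contourArea(c)>60:
            w=ray("top",c[:,0],.052)[:,:2]*1000; e=cv2.minEnclosingCircle(w.astype(np.float32)); R.append((np.round(w.mean(0),1),np.round(e[0],1),round(e[1],1)))
    return R
def wblock(d,C,zt):
    """closing angle and centre of a block with its top at zt near C"""
    P=cloud("top",d); z=P[...,2]; uv=proj("top",[[*C,zt]])[0]; v,u=np.mgrid[:420,:560]
    m=(np.abs(z-(zt-.002))<.0055)&(np.hypot(u-uv[0],v-uv[1])<13); w=ray("top",np.argwhere(m)[:,::-1],zt)[:,:2]*1000
    q=cv2.minAreaRect(w.astype(np.float32)); a=q[2] if q[1][0]<q[1][1] else q[2]+90; return a%180,np.round(q[0],1),np.round(q[1],1)
E
python3 - <<'E'
from h import *
release(); side(); p,d=snap("m3"); print(*arbors(p,d),sep="\n"); print(*holes(p,d),sep="\n")
for C in((.6705,.1106),(.6607,.013),(.651,-.0844)): print(wblock(d,C,.151))
print(robot.read_t())
snap("m3s","scene")
cv2.imwrite("pics/m3c.png",np.vstack([cv2.resize(cv2.imread("pics/m3.png")[100:290,180:480],None,fx=2,fy=2),]))
E
```

```text
(array([512. ,  73.3]), 77.1, array([511.1,  73.2]), array([25.9, 35.5]))
(array([491.8, -98.3]), array([491. , -96.7]), 23.2)
(array([500.4, -11.6]), array([500.6, -11.1]), 21.8)
(array([512.5,  74.6]), array([514.2,  74.3]), 32.4)
(79.48551940917969, array([669.1, 110.7]), array([25.9, 35.8]))
(95.42430114746094, array([659. ,  14.3]), array([36.9, 25.7]))
(88.41131591796875, array([649.4, -81.7]), array([25.3, 36.3]))
39.9583
```

View pics/m3c.png

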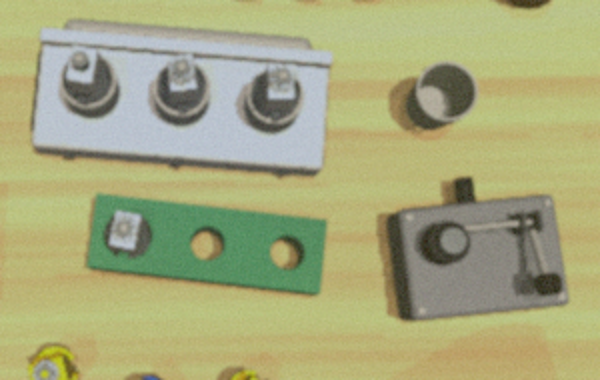

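The rack was knocked about 4 cm toward the washer. The left arbor is now at (512,73) mm and the empty holes are at crop pixels (207,243) and (286,253). Two new arbors are seated and the lever is dropped. Next, the worn arbor goes to the middle hole.

```bash
python3 - <<'E'
from h import *
pick((.6703,.1104),79.5,.130)
P=robot.read_position(); robot.servo_line([P[0],P[1],.245],speed=.25)
O=look([.5009,-.0125,.2],82); robot.goto([.5009,-.0125,.2],O)
xy,h,F0=insert((.5009,-.0125),82,zm=.052); print(robot.read_t(),robot.read_position(),F0)
release(); side(); p,d=snap("m4"); snap("m4s","scene"); print(*arbors(p,d),sep="\n"); print(*holes(p,d),sep="\n")
print(dogs(p,np.array([.6690,.1110])),robot.read_t())
cv2.imwrite("pics/m4c.png",cv2.resize(cv2.imread("pics/m4.png")[100:290,180:480],None,fx=2,fy=2))
E
```

```text
width 25.960265038143255 F [-0.9 -1.5  4.9] tq [-0.33  0.58  0.01]
lifted width 26.187853165363013
h 12.5 F [ 0.2 -1.7 -0.6] xy [500.9 -12.5]
h 11.0 F [ 0.1 -1.   0. ] xy [500.9 -12.7]
h 9.5 F [ 0.3 -1.8  0.1] xy [500.9 -12.7]
h 8.0 F [ 0.2 -1.5  1. ] xy [501.  -12.9]
h 6.5 F [ 0.7 -0.5  1.5] xy [501. -13.]
h 5.0 F [ 0.3 -0.3  0.3] xy [501. -13.]
h 3.5 F [ 0.1 -0.5  0.6] xy [501. -13.]
h 2.0 F [ 0.8 -0.7  0.5] xy [501. -13.]
h 0.5 F [ 0.5 -1.6  1.8] xy [501. -13.]
h 0.0 F [-2.6  0.7 10.4] xy [501.  -13.2]
51.7667 [ 0.50126546 -0.01298944  0.07050803] [-0.12572669  0.86919522 -4.58754536]
(array([512.4,  72.7]), 77.8, array([511.1,  73. ]), array([26.3, 35.3]))
(array([501.7, -11.1]), 81.9, array([500.8, -10.8]), array([25.5, 35.8]))
(array([491.6, -97.4]), array([491.2, -96.5]), 23.0)
(array([500.6, -10.2]), array([502.9, -10.2]), 31.1)
(array([512.2,  74.2]), array([511.5,  74. ]), 33.8)
(np.float64(-10.769825914405821), array([667.85248952, 110.07687597]), np.float64(46.73299052829919)) 55.8333
```

View pics/m4c.png

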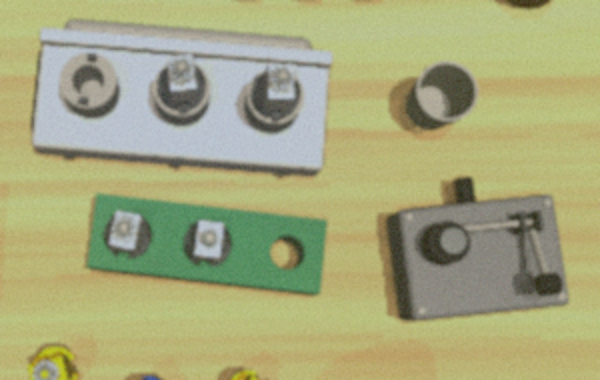

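The worn arbor stands in the middle hole at (208,240), and the left spindle at (88,85) is empty with its dogs visible. Last arbor to spindle 1, then I'll measure the knob.

```bash
python3 - <<'E'
from h import *
pick((.5120,.0722),77.5,.087)
P=robot.read_position(); robot.servo_line([P[0],P[1],.2],speed=.25)
O=look([.6702,.1104,.2],79.2); robot.goto([.6702,.1104,.2],O)
xy,h,F0=insert((.6702,.1104),79.2); print(robot.read_t(),robot.read_position(),F0)
if h<.001: release()
q=list(robot.read_qpos()); q[0]=90; robot.movej(q)
p,d=snap("m5"); snap("m5s","scene"); P=cloud("top",d); z=P[...,2]
for C in((.6705,.1106),(.6607,.013),(.651,-.0844)):
    u,v=proj("top",[[*C,.165]])[0].astype(int); print(wblock(d,C,.151),np.nanpercentile(z[v-4:v+5,u-4:u+5],90))
# knob: dark and high over the box
m=(z>.09)&(z<.125); m[:190]=0; m[270:]=0; m[:,430:]&=True; m[:,:425]=0; m[:,480:]=0
n,l,s,c=cv2.connectedComponentsWithStats(m.astype(np.uint8))
for k in range(1,n):
    w=ray("top",np.argwhere(l==k)[:,::-1],.108)[:,:2]*1000; print("knob",s[k,4],c[k].round(1),w.mean(0).round(1),cv2.minAreaRect(w.astype(np.float32)),np.nanmax(z[l==k]).round(3))
print(robot.read_t())
cv2.imwrite("pics/m5c.png",np.vstack([cv2.resize(cv2.imread("pics/m5.png")[100:290,180:480],(600,380))[:290],cv2.resize(cv2.imread("pics/m5s.png")[200:310,110:410],(600,220))]))
E
```

```text
width 26.21723849606971 F [-0.7  0.   5. ] tq [-0.29  0.55  0.01]
lifted width 26.041242096846354
h 12.5 F [-0.5  0.3  0.5] xy [670.2 110.4]
h 11.0 F [ 0.6 -0.5  0.1] xy [670.2 110.4]
h 9.5 F [ 0.  -0.3  0.8] xy [670.2 110.4]
h 8.0 F [-0.1 -0.6  0.5] xy [670.2 110.4]
h 6.5 F [-0.3  0.1  0.5] xy [670.2 110.4]
h 5.0 F [-0.5 -0.6  0.3] xy [670.2 110.4]
h 3.5 F [-0.2 -0.4 -0. ] xy [670.2 110.4]
h 2.0 F [-0.6 -0.1  0.6] xy [670.2 110.4]
h 0.5 F [ 0.6 -0.2  1.2] xy [670.2 110.4]
h 0.0 F [-1.3 -0.2  6.5] xy [670.2 110.4]
66.5 [0.67038182 0.11039228 0.11354083] [ 0.26131477  0.52466058 -4.15082322]
(78.95481872558594, array([668.2, 111.6]), array([25.9, 36.5])) 0.1641035410064182
(95.42430114746094, array([659.3,  14.4]), array([36.3, 25.7])) 0.16424558352347565
(88.41133117675781, array([649.5, -81.7]), array([25.3, 36.3])) 0.1642829354598058
knob 179 [452.8 238.8] [ 456.  -347.1] ((463.1703796386719, -349.0918273925781), (26.004472732543945, 47.91320037841797), 86.05970001220703) 0.111
knob 1 [447. 227.] [ 479.7 -337.2] ((479.7168273925781, -337.198486328125), (0.0, 0.0), 0.0) 0.09
70.4
```

View pics/m5c.png

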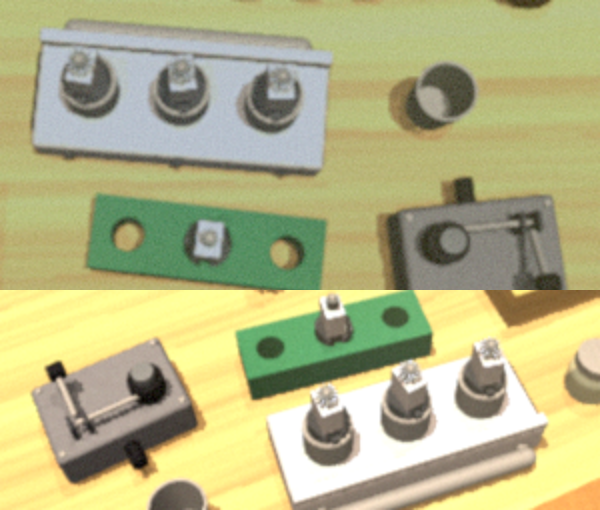

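All three brushes are seated alike (tops 0.164 by depth) and the worn arbor stands in the rack. In the scene crop the dropped knob is at about (56,370). Now I'll lift the lever.

```bash
python3 - <<'E'
from h import *
c,s=np.cos(np.radians(5)),np.sin(np.radians(5)); H=np.array([.5163,-.3447,.078])
def T(a): # a: lean towards -x from vertical (rad) -> TCP
    return H+np.array([-c*np.sin(a)*.07,-s*np.sin(a)*.07,np.cos(a)*.07-.019])
A=T(1.25); O=look([*A[:2],.15],95); robot.move_gripper(.5)
robot.goto([*A[:2],.2],O); robot.servo_line(A,speed=.15); robot.move_gripper(0); print("width",robot.read_grip_width()*88,A,robot.read_force())
for a in np.arange(1.13,-.18,-.12):
    robot.servo_line(T(a),speed=.1); print(round(a,2),np.round(robot.read_force(),1),round(robot.read_grip_width()*88,1))
robot.move_gripper(.5); P=robot.read_position(); robot.servo_line([P[0],P[1],P[2]+.1],speed=.15)
q=list(robot.read_qpos()); q[0]=90; robot.movej(q)
p,d=snap("m6"); snap("m6s","scene"); print(robot.read_t())
cv2.imwrite("pics/m6c.png",np.vstack([cv2.resize(cv2.imread("pics/m6.png")[100:290,180:480],(600,380))[:330],cv2.resize(cv2.imread("pics/m6s.png")[200:310,110:410],(600,220))]))
E
```

```text
width 19.819538380095572 [ 0.45012386 -0.35048966  0.08107257] [ -1.52957397 -16.21210507  -1.97572491]
1.13 [ -1.  -14.8   0.6] 20.1
1.01 [ -0.2 -14.1   1.4] 19.6
0.89 [ -0.1 -14.5  -0.3] 20.0
0.77 [ -0.5 -13.9   0. ] 19.9
0.65 [  0.3 -14.9  -0.5] 19.6
0.53 [ -0.2 -14.4  -1. ] 19.7
0.41 [  0.1 -15.2  -0.9] 19.6
0.29 [ -1.1 -14.4  -1. ] 19.6
0.17 [ -1.  -15.    0.5] 19.7
0.05 [ -0.7 -13.9  -0.4] 19.7
-0.07 [ -0.5 -13.5   1.2] 19.7
83.4667
```

View pics/m6c.png

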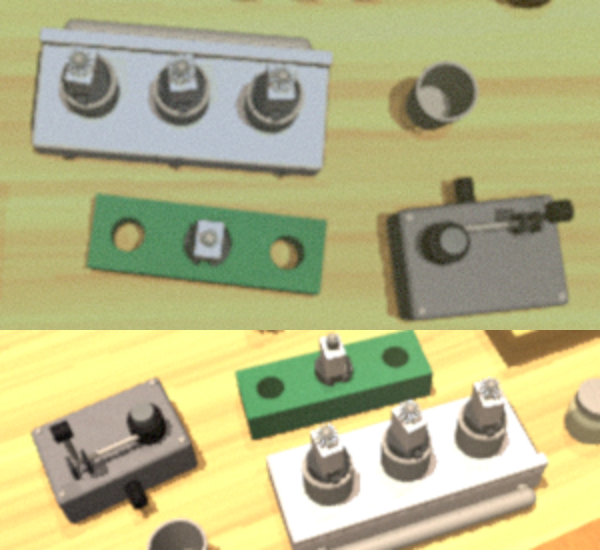

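The knob at (559,211) in the crop may be short of where it started, so I'll check it numerically.

```bash
python3 - <<'E'
from h import *
def knob(p,d,t):
    z=cloud("top",d)[...,2]; m=(z>.115); m[:180]=0; m[270:]=0; m[:,:425]=0; m[:,485:]=0
    l=np.argwhere(m)[:,::-1]; print(t,len(l),l.mean(0).round(1),ray("top",l,.15)[:,:2].mean(0).round(4),np.nanpercentile(z[m],95))
for f in("top0","m1"): D=np.load(f+".npz"); knob(D["p"],D["d"],f)
D=np.load("m6.npz"); knob(D["p"],D["d"],"m6")
robot.dwell(.5); p,d=snap("m7"); knob(p,d,"now"); print(robot.read_t())
E
```

```text
top0 155 [457.1 199. ] [ 0.5298 -0.3423] 0.15680307341361127
m1 0 [nan nan] [nan nan] nan
m6 157 [458.6 204.9] [ 0.5183 -0.3443] 0.15765083754695938
now 157 [458.6 204.9] [ 0.5183 -0.3444] 0.15783072605973017
84.0167<stdin>:4: RuntimeWarning: Mean of empty slice.
  ret = um.true_divide(
  return np.nanmean(a, axis, out=out, keepdims=keepdims)
```

The lever stopped almost balanced, leaning only about 0.04 rad past vertical. I'll take it the rest of the way to its stop.

```bash
python3 - <<'E'
from h import *
c,s=np.cos(np.radians(5)),np.sin(np.radians(5)); H=np.array([.5163,-.3455,.078])
def T(a): return H+np.array([-c*np.sin(a)*.07,-s*np.sin(a)*.07,np.cos(a)*.07-.019])
A=T(-.04); O=look([*A[:2],.2],95); robot.move_gripper(.5)
robot.goto([*A[:2],.25],O); robot.servo_line(A,speed=.12); robot.move_gripper(0)
for a in(-.1,-.15,-.19,-.21):
    robot.servo_line(T(a),speed=.05); print(a,np.round(robot.read_force(),1),round(robot.read_grip_width()*88,1))
robot.move_gripper(.5); P=robot.read_position(); robot.servo_line([P[0],P[1],P[2]+.1],speed=.15)
q=list(robot.read_qpos()); q[0]=90; robot.movej(q); robot.dwell(.5)
p,d=snap("m8"); z=cloud("top",d)[...,2]; m=(z>.115); m[:180]=0; m[270:]=0; m[:,:425]=0; m[:,485:]=0
l=np.argwhere(m)[:,::-1]; print(len(l),l.mean(0),ray("top",l,.15)[:,:2].mean(0)); print(arbors(p,d))
for C in((.6705,.1106),(.6607,.013),(.651,-.0844)): print(wblock(d,C,.151))
print(robot.read_t())
E
```

```text
-0.1 [ -1.8 -12.   -1.6] 20.1
-0.15 [ -1.9 -10.8  -0.4] 20.1
-0.19 [ -2.3 -12.1   0.6] 20.0
-0.21 [ -2.8 -11.9   1. ] 19.5
158 [457.2278481 198.9556962] [ 0.52987064 -0.34255072]
[(array([501.6, -11. ]), 81.9, array([500.8, -10.8]), array([25.5, 35.8]))]
(79.62495422363281, array([668.2, 111.5]), array([26.2, 36.5]))
(95.42430114746094, array([659.1,  14.4]), array([36.7, 25.7]))
(88.41131591796875, array([649.4, -81.7]), array([25.3, 36.3]))
95.9
```

The knob is back exactly where it started, at (457,199), and everything else is in place.

```bash
python3 -c "
from rig import robot
print(robot.job_done())"
```

```text
the job is handed in; nothing more can be done
None
```

The job is handed in at about 96 s of the 208 s allowed: the lever was dropped with the test button, all three white-brush arbors are fully home in their spindles, the worn arbor stands in the middle hole of the rack, and the lever is back up on its stop; the arm kept clear of the jar and cup.

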